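# Third hand for tacking a bracket gusset

### The job

Take the large blue gusset plate out of the wooden block and fit it into the corner of the bracket in the vice: standing upright on the marked centre line of the square tube, its foot down flat on the tube and its upright edge square against the wall plate. Bring it up gently and press it against the wall plate with a steady push of about 12 N (keep it within 6 to 20 N) for at least three seconds so that I can tack it, and finish while still holding it there like that; leave the small gusset, the wire brush and the magnetic square where they are.

Things in the scene. Friction and masses are not known exactly. Their poses are not given: they have to be found in the camera images.
- gusset: Blue-primed steel gusset, 10 mm thick, 70 long, 65 high, 0.25 kg, upright in a slot of the block. x along it to its upright edge (x 0, z 10 to 65), y across, z up; foot z 0, x -70 to -10. Origin: mid-thickness where edge and foot would meet (corner nipped 10 mm). Top nose x -20 to 0, front nose z 0 to 15, 45 degree slope between
- gusset_grip (a point): Where to grip the large gusset from above, across its 10 mm thickness: at x -27, z 42 mm in its frame, mid-thickness, near its centre of mass (x -28, z 29); same axes as the gusset
- spare: Small dark steel gusset, 10 mm thick, 45 mm long, 45 mm high, upright in the other slot; axes and origin as on the large one. To be left alone
- rack: Wooden block, 80 mm (its x) by 140 mm (its y), 26 mm high, fixed; origin at the centre of its underside. Two slots along its x, 12 mm wide and 14 mm deep, at y -40 and +40 mm; which gusset is in which varies. The upright edges of both gussets look to its +x
- bracket: Wall bracket, immovable in the vice: level 40 x 40 mm tube, 230 mm long, a wall plate across one end, yellow centre lines. Origin on the tube's top (90 mm above the bench), centre line, at the plate's inner face; x along the tube through the plate, y across, z up; tube x -230 to 0, y -20 to 20, z -40 to 0. The gusset is in place when its origin and axes are on these
- wallplate: The bracket's wall plate: rigid, 10 mm thick, 80 mm wide, from 55 mm below to 75 mm above the tube's top. Origin and axes as the bracket's; inner face x = 0. A gusset bearing down on the tube drags (friction near 1), and that part of a push does not reach the plate
- vice: Dark cast drill-press vice, fixed; origin on the bench under the tube, between the jaws. Jaws 100 mm along the tube (its y), tops 78 mm above the bench; screw and handle to its +x, up to 190 mm from the origin and 85 mm high; fixed jaw and base reach x -80. The gusset's place is over the tube's overhang, beside the jaws
- wirebrush: Loose wire brush with a light wooden back, 240 mm long, 22 wide, 18 high, lying on the bench beyond the vice and block; origin on the underside near its middle, x along it. To be left alone
- magsquare: Loose red magnetic welding square, a flat triangular frame about 86 mm a side, 16 mm high, lying on the bench; origin on the underside near its middle. To be left alone
Not all that is in view belongs to the job. Several things have the shape of the gusset; the one meant has the colours described above.

How it is judged:
By the outcome, as a careful person would: the job done as asked, in the order asked, and still so for the second after the job is handed in, while the arm keeps its last pose, push and grip.
It also fails if it takes over 51 s, if anything falls off the work surface, if the arm or the gripper's body presses on something with over 40 N, if the wrist force passes 120 N, or if a joint passes its speed limit or range.

### The arm

A 6-joint arm with a two-finger parallel gripper is mounted at the origin on the work surface. World frame = base frame: x ahead of the robot, y to its left, z up, the work surface at z = 0. Lengths are in m, angles in rad, forces in N, time in s.
With the tool pointing down it reaches from about 0.35 to 0.975 m from the base axis. Payload 7.1 kg.
Tool frame: the origin (TCP) lies at the very end of the fingers, on their centre line; the grasp point (between the pads) lies behind it (arm.tcp_to_grasp is the z of the grasp point in the tool frame, in m); z points along the fingers, y is the line along which they close (so a half turn about z gives the same grasp; the last joint's range is limited). The gripper opens to 88 mm and grips with 3 to 60 N. Pads are 20 mm wide; open, the fingers measure 115 mm over their backs; the gripper's body (75 mm by 178 mm) begins 61 mm behind the grasp point.
Start: joints at [1.155, 0.423, 1.63, -0, 1.089, -0.019], TCP at [0.242, 0.576, 0.223] pointing down, gripper open.
Joint ranges: [-3, 3], [-0.9, 2.11], [0.09, 2.58], [-1.31, 4.45], [0.11, 2.69], [-2.54, 2.54]. Speed limits (rad/s): [2.39, 2.39, 3.01, 3.14, 3.14, 3.14].

### API

Orientations are given as [roll, pitch, yaw] about the fixed x, y, z axes, in that order (R = Rz(yaw) Ry(pitch) Rx(roll)).
In Python, from rig import arm, get_image, workorder gives the robot as it stands. The module is installed in compiled form; this text tells all that it offers.
- The arm moves only by the tool send_rows, never from a script. Its argument "rows" is a list of rows, each an object of numbers: "tx", "ty", "tz": the shift along the tool's x, y, z normalised to -1 to 1, where 1 is 100 mm; "wx", "wy", "wz": the turn, a rotation vector about the tool's x, y, z normalised to -1 to 1, where 1 is 180 degrees; "claw": the closure, from 0 (fully open) to 1 (shut). In form: [{"tx": .., "ty": .., "tz": .., "wx": .., "wy": .., "wz": .., "claw": ..}, ...]. A call has 1 to 5 rows; each row is the pose to reach, as a shift and turn from the pose commanded when the call began, along the tool's axes at that moment, turning the shorter way round; what a row does not reach only later rows make up. A row lasts 1/8 s, in which the tool goes at most 62.5 mm and 10.7 degrees, less where a joint would pass 70% of its speed; a pose out of reach is approached as far as the arm can. A call with a number of a shift or a turn outside -1 to 1 is refused whole. A call with a gripper value outside its range is refused whole. The fingers move at their own pace and stop on an object; the grip force is fixed at half the most. Time passes only in rows, so rows that repeat a pose let the fingers close. It gives the time, the measured TCP pose, the force, the opening and the grip force at its end, in the units of the state.
- arm.read_state(): the state, without advancing time (a new reading comes with each control period).
- get_image(name): name is "scene" or "side" or "wrist"; returns a dict with "image" (480x640x3 uint8, blue, green, red), "fx", "fy", "cx", "cy" (pixels), "extrinsics" (4x4, takes a point from camera to world coordinates). Camera axes: x right, y down, z forward; pixel columns grow to the right and rows downward; lengths in m; the calibration is good to about 2 mm. A picture is of the moment at which its call begins. There is no depth.
- workorder.close_job(): hands the job in; it is judged then, once.
The state is a dict: "clock": time; "q": joint angles; "qvel": joint speeds; "joint_efforts": joint torques, N m; "eef_pos": TCP position; "orientation": TCP orientation; "force": force on the tool from outside, world axes, zero at the start; "moment": the same for the moment, N m; "gripper_width": opening from 0.0 (shut) to 1.0 (fully open); "grip_force": force on a finger pad.
Only numpy, scipy, OpenCV 4.12 (cv2) and the standard library are available. Lean on these libraries where they do the work, as an engineer would, in place of code of your own. Each camera call takes 0.05 s, during which the arm holds its last target. There are 200 camera calls.

## Working session

There is one attempt and no reset: what is moved stays moved. The work goes in short steps, Python scripts to look and compute and a tool call to move; the robot and the scene stay as the last step left them, time stands still between calls to the robot, and variables do not carry over. Pictures are saved under pics/ and viewed, at most 10 in all, crops included, and the job is handed in when it is done.

Besides the shell and the picture viewer there is one more tool, called as name([rows], argument=value, ...), one row to a line, values as JSON. send_rows: Moves the arm, as the interface text tells. Its arguments: {"type":"object","properties":{"rows":{"type":"array"}},"required":["rows"]}

```bash
mkdir -p pics; python3 - <<'E'
from rig import arm,get_image
import cv2,numpy as np
np.set_printoptions(precision=4,suppress=True)
for n in("scene","side","wrist"):
    d=get_image(n);cv2.imwrite(f"pics/{n}0.png",d["image"]);np.savez(f"pics/{n}0.npz",**{k:np.array(v) for k,v in d.items()})
    print(n,d["fx"],d["fy"],d["cx"],d["cy"]);print(np.array(d["extrinsics"]))
print(arm.read_state(),arm.tcp_to_grasp)
E
```

```text
scene 577.5623720565377 577.5623720565377 321.01947393798014 231.59755842209995
[[ 0.5589  0.5333 -0.635   1.232 ]
 [ 0.829  -0.3773  0.4128 -0.4745]
 [-0.0194 -0.7571 -0.653   0.8413]
 [ 0.      0.      0.      1.    ]]
side 621.9492043112264 621.9492043112264 315.23999662714425 242.02597402087736
[[-0.994  -0.0634  0.0889  0.4283]
 [-0.108   0.6922 -0.7136  0.8347]
 [-0.0163 -0.7189 -0.6949  0.9159]
 [ 0.      0.      0.      1.    ]]
wrist 419.9265864786163 419.9265864786163 315.9341312689836 240.04623155965555
[[ 0.3862  0.8891  0.2456  0.173 ]
 [ 0.9224 -0.3721 -0.1034  0.603 ]
 [-0.0006  0.2664 -0.9639  0.383 ]
 [ 0.      0.      0.      1.    ]]
{'clock': 0.15, 'q': array([ 1.155 ,  0.4237,  1.6305,  0.    ,  1.0886, -0.019 ]), 'qvel': array([-0.0009, -0.0024, -0.0029, -0.0017, -0.0011, -0.0022]), 'joint_efforts': array([ -0.0003, -54.4987, -27.3919,   0.0643,   0.0205,  -0.0001]), 'eef_pos': array([0.2414, 0.5761, 0.2221]), 'orientation': array([-3.1405, -0.    ,  2.7448]), 'force': array([0.326 , 0.1792, 0.1392]), 'moment': array([-0.0206,  0.0132, -0.0203]), 'grip_force': 0.0, 'gripper_width': 1.004309991543045} -0.0187
```

View pics/scene0.png

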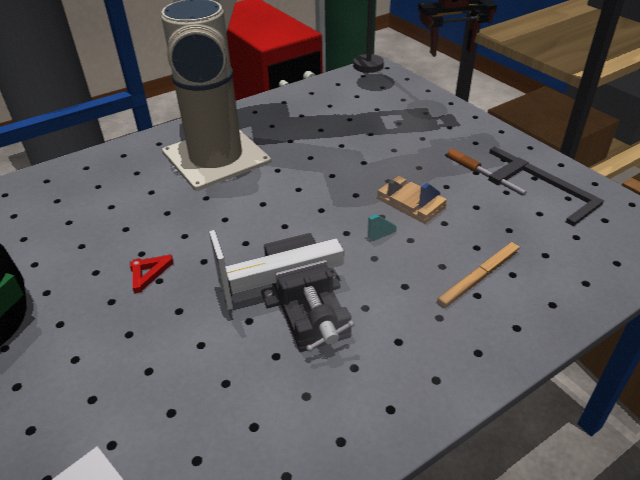

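View pics/side0.png

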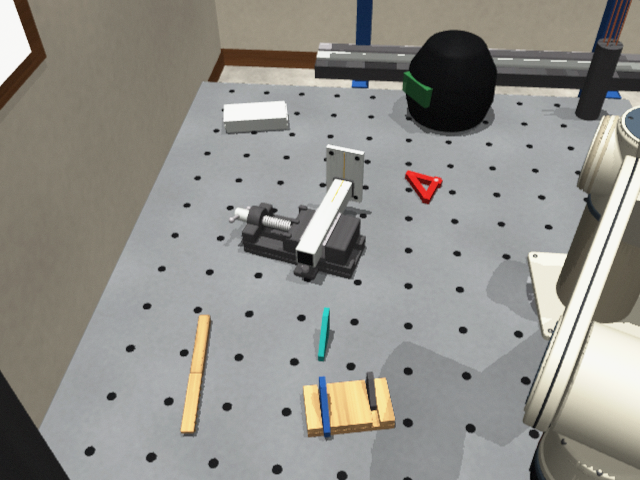

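Candidates with a gusset shape: the blue plate in the block at side (325,405) / scene (429,193), the teal plate lying loose on the bench at side (325,333) / scene (380,226), and the small dark one in the other slot at side (372,390). The blue one fits: blue primer, and in a slot. I'll confirm in an enlarged crop.

```bash
python3 - <<'E'
import cv2,numpy as np
s=cv2.imread("pics/side0.png");c=cv2.imread("pics/scene0.png");w=cv2.imread("pics/wrist0.png")
r=lambda im,x,y,ww,hh:cv2.resize(im[y:y+hh,x:x+ww],(400,300),interpolation=cv2.INTER_CUBIC)
m=np.vstack([np.hstack([r(s,270,300,184,138),r(c,350,165,108,81)]),np.hstack([r(s,260,140,184,138),r(c,200,220,160,120)])])
cv2.imwrite("pics/m0.png",m)
E
```

```text
(no output)
```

View pics/m0.png

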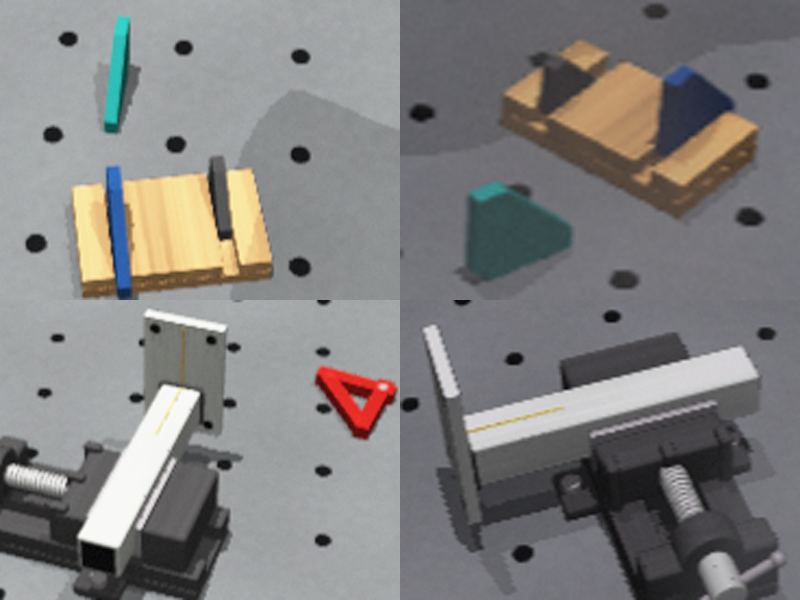

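View pics/wrist0.png

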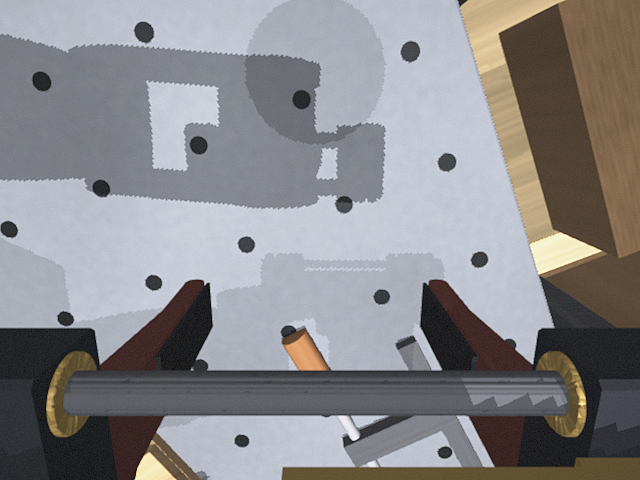

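The crop confirms it: the blue gusset stands in the block's left slot (side view), tall edge towards the vice. The spare is dark grey and the teal one is loose on the bench. The bracket's wall plate is at the far (-y) end, with a yellow line on the tube. Measuring.

```bash
cat > h.py <<'E'
import cv2,numpy as np
np.set_printoptions(precision=4,suppress=True)
def load(f):
    d=np.load(f);return {k:d[k] for k in d.files}
def cast(d,uv,z):
    uv=np.atleast_2d(np.array(uv,float));E=d["extrinsics"]
    r=np.c_[(uv[:,0]-d["cx"])/d["fx"],(uv[:,1]-d["cy"])/d["fy"],np.ones(len(uv))]@E[:3,:3].T
    return E[:3,3]+r*((z-E[2,3])/r[:,2])[:,None]
def proj(d,P):
    P=np.atleast_2d(P);E=d["extrinsics"];c=(P-E[:3,3])@E[:3,:3]
    return np.c_[c[:,0]/c[:,2]*d["fx"]+d["cx"],c[:,1]/c[:,2]*d["fy"]+d["cy"]]
def mask(im,lo,hi,box):
    m=cv2.inRange(cv2.cvtColor(im,cv2.COLOR_BGR2HSV),np.array(lo),np.array(hi));k=np.zeros_like(m);x,y,X,Y=box;k[y:Y,x:X]=m[y:Y,x:X];return k
def poly(m,eps=1.5):
    c=max(cv2.findContours(m,cv2.RETR_EXTERNAL,cv2.CHAIN_APPROX_NONE)[0],key=cv2.contourArea);return cv2.approxPolyDP(c,eps,True)[:,0]
E
python3 - <<'E'
from h import *
S=load("pics/side0.npz");C=load("pics/scene0.npz")
for n,d,bb,yb,wb in(("side",S,(300,360,350,445),(320,140,370,260),(295,370,410,445)),("scene",C,(410,175,450,215),(200,220,320,290),(370,170,455,225))):
    p=poly(mask(d["image"],(100,90,30),(130,255,255),bb));print(n,"blue",p.tolist());print(" z77",cast(d,p,.077)[:,:2].tolist())
    y=mask(d["image"],(15,60,90),(32,255,255),yb);v,u=np.nonzero(y);o=np.argsort(v if n=="side" else u)
    print(" yellow",np.c_[u,v][o].tolist())
    w=mask(d["image"],(8,70,60),(25,255,255),wb);w=cv2.morphologyEx(w,cv2.MORPH_CLOSE,np.ones((15,15)));p=poly(w,2.5);print(" rack",p.tolist(),cast(d,p,.026)[:,:2].tolist())
# white tube/plate in side
w=mask(S["image"],(0,0,215),(180,50,255),(290,140,370,275));p=poly(w,2);print("tube",p.tolist(),cast(S,p,.09)[:,:2].tolist())
w=mask(C["image"],(0,0,190),(180,50,255),(205,225,350,320));p=poly(w,2);print("tubeC",p.tolist(),cast(C,p,.09)[:,:2].tolist())
E
```

```text
side blue [[323, 376], [319, 377], [320, 404], [324, 436], [329, 436], [327, 399]]
 z77 [[0.49032772658920765, 0.2762052911210924], [0.496452933937025, 0.2786770365087422], [0.4899014424569568, 0.32677422865280925], [0.47860356504768864, 0.37913597693639206], [0.47130503833468157, 0.3784087365628193], [0.4800761708774793, 0.31704298813046006]]
 yellow [[344, 152], [344, 153], [344, 154], [344, 155], [344, 156], [344, 157], [344, 158], [344, 159], [344, 160], [344, 161], [344, 162], [344, 163], [344, 164], [344, 165], [344, 166], [343, 167], [344, 167], [343, 168], [344, 168], [343, 169], [344, 169], [343, 170], [344, 170], [343, 171], [344, 171], [343, 172], [344, 172], [343, 173], [344, 173], [343, 174], [344, 174], [343, 175], [344, 175], [343, 176], [344, 176], [343, 177], [344, 177], [342, 180], [343, 180], [342, 181], [342, 182], [341, 183], [341, 184], [340, 185], [339, 187], [338, 189], [337, 190], [337, 191], [336, 192], [337, 192], [336, 193], [335, 194], [335, 195], [334, 197], [333, 198], [333, 199], [332, 200]]
 rack [[385, 378], [303, 386], [308, 436], [393, 427], [394, 
[... 1883 characters left out ...]
32623269095]]
tube [[350, 182], [334, 180], [297, 249], [313, 253]] [[0.4803498861400604, -0.20224458565519343], [0.5147135102734635, -0.20605437615273503], [0.5662762991721435, 0.008530609389635901], [0.5349638588803349, 0.016373512402049317]]
tubeC [[341, 248], [336, 239], [226, 267], [227, 271], [234, 271], [228, 273], [231, 279], [338, 251]] [[0.5638337577523818, 0.004836980253128453], [0.5368828481964694, 0.012016051183532772], [0.48285539193227267, -0.20116190178147492], [0.49348316683044424, -0.20447962129878355], [0.5009840648299708, -0.19381323882733992], [0.49927113064782, -0.20536052750133943], [0.5163760388007932, -0.2079638298303671], [0.5674567945788386, -0.004800724297283787]]
```

send_rows([
  {"tx": -0.2, "ty": -0.1, "wz": 0.056, "claw": 0},
  {"tx": -0.4, "ty": -0.2, "wz": 0.112, "claw": 0},
  {"tx": -0.6, "ty": -0.3, "wz": 0.168, "claw": 0},
  {"tx": -0.8, "ty": -0.4, "wz": 0.224, "claw": 0},
  {"tx": -1, "ty": -0.5, "wz": 0.28, "claw": 0},
])

```text
invalid input
```

```bash
cat >> h.py <<'E'
from scipy.spatial.transform import Rotation as R
def move(pos,rpy,tp,yaw,roll=np.pi,pitch=0.):
    """units for send_rows from pose to target pose"""
    A=R.from_euler("xyz",rpy);B=R.from_euler("xyz",[roll,pitch,yaw])
    return A.inv().apply(np.array(tp)-pos)/.1,(A.inv()*B).as_rotvec()/np.pi
E
python3 - <<'E'
from h import *
from rig import arm
s=arm.read_state();print(s["clock"],s["eef_pos"],s["orientation"],move(s["eef_pos"],s["orientation"],[.486,.303,.2],1.781))
S=load("pics/side0.npz");C=load("pics/scene0.npz")
for d,yb,side in((S,(320,180,370,260),1),(C,(227,220,320,290),0)):
    y=mask(d["image"],(15,60,90),(32,255,255),yb);v,u=np.nonzero(y);P=cast(d,np.c_[u,v],.09)[:,:2]
    l=cv2.fitLine(P.astype(np.float32),cv2.DIST_HUBER,0,.001,.001).ravel();l=l*np.sign(-l[1]) if 0 else l
    t=(-.2045-l[3])/l[1];print("line yaw",np.degrees(np.arctan2(l[1],l[0])),"at y=-.2045 x",l[2]+t*l[0],"extent",P[:,1].min(),P[:,1].max())
print(proj(S,[[.4975,-.2045,.09]]),proj(C,[[.4975,-.2045,.09]]),cast(S,[343,178.5],.09),cast(C,[[226,272]],.09))
E
```

```text
0.15 [0.2414 0.5761 0.2221] [-3.1405 -0.      2.7448] (array([-3.3117, -1.5728,  0.2226]), array([-0.0003,  0.0002,  0.3068]))
line yaw 76.941536 at y=-.2045 x 0.49732313 extent -0.20772969107303096 -0.14006329314553978
line yaw 75.49021 at y=-.2045 x 0.49642396 extent -0.20568163598335565 -0.1375656974629898
[[342.0102 180.896 ]] [[227.9793 272.2565]] [[ 0.496  -0.2129  0.09  ]] [[ 0.4948 -0.2072  0.09  ]]
```

The call was refused, probably because every key is required. Resending with all of them.

send_rows([
  {"tx": -0.2, "ty": -0.1, "tz": 0, "wx": 0, "wy": 0, "wz": 0.056, "claw": 0},
  {"tx": -0.4, "ty": -0.2, "tz": 0, "wx": 0, "wy": 0, "wz": 0.112, "claw": 0},
  {"tx": -0.6, "ty": -0.3, "tz": 0, "wx": 0, "wy": 0, "wz": 0.168, "claw": 0},
  {"tx": -0.8, "ty": -0.4, "tz": 0, "wx": 0, "wy": 0, "wz": 0.224, "claw": 0},
  {"tx": -1, "ty": -0.5, "tz": 0, "wx": 0, "wy": 0, "wz": 0.28, "claw": 0},
])

```text
clock: 0.78
eef_pos: [0.3147, 0.4909, 0.2224]
orientation: [-3.141, 0.0, 1.859]
force: [0.3, -0.7, 0.6]
gripper_width: 0.997
grip_force: 0.0
```

send_rows([
  {"tx": -0.33, "ty": 0.15, "tz": 0, "wx": 0, "wy": 0, "wz": 0.008, "claw": 0},
  {"tx": -0.66, "ty": 0.3, "tz": 0.07, "wx": 0, "wy": 0, "wz": 0.016, "claw": 0},
  {"tx": -1, "ty": 0.5, "tz": 0.15, "wx": 0, "wy": 0, "wz": 0.025, "claw": 0},
])

```text
clock: 1.15
eef_pos: [0.3917, 0.4096, 0.2075]
orientation: [-3.142, -0.0, 1.786]
force: [-0.4, 0.6, 0.4]
gripper_width: 0.996
grip_force: 0.0
```

send_rows([
  {"tx": -0.4, "ty": 0.2, "tz": 0, "wx": 0, "wy": 0, "wz": 0, "claw": 0},
  {"tx": -0.8, "ty": 0.4, "tz": 0, "wx": 0, "wy": 0, "wz": 0, "claw": 0},
  {"tx": -1, "ty": 0.5, "tz": 0, "wx": 0, "wy": 0, "wz": 0, "claw": 0},
])

```text
clock: 1.52
eef_pos: [0.4626, 0.3217, 0.2074]
orientation: [-3.141, 0.0, 1.785]
force: [0.0, -1.1, 0.6]
gripper_width: 1.001
grip_force: 0.0
```

```bash
cat >> h.py <<'E'
def snap(n,f):
    from rig import get_image
    d=get_image(n);d={k:np.array(v) for k,v in d.items()};cv2.imwrite(f"pics/{f}.png",d["image"]);np.savez(f"pics/{f}.npz",**d);return d
E
python3 - <<'E'
from h import *
from rig import arm
s=arm.read_state();print(s["clock"],s["eef_pos"],s["orientation"],move(s["eef_pos"],s["orientation"],[.486,.303,.2],1.781))
d=snap("wrist","w1")
m=mask(d["image"],(100,90,30),(130,255,255),(0,0,640,480));p=poly(m);print(p.tolist(),cast(d,p,.077)[:,:2].tolist())
E
```

```text
1.525 [0.4626 0.3217 0.2074] [-3.1412  0.0004  1.7849] (array([-0.2324,  0.1894,  0.0743]), array([-0.0001,  0.0001,  0.0012]))
[[335, 192], [337, 295], [349, 296], [347, 197], [345, 192]] [[0.4686058277690064, 0.349790509941959], [0.4874432386355734, 0.2747149947812823], [0.49638864160034935, 0.27583929290746373], [0.47760542006495854, 0.34814761606464445], [0.47542474145769875, 0.35127548628899685]]
```

View pics/w1.png

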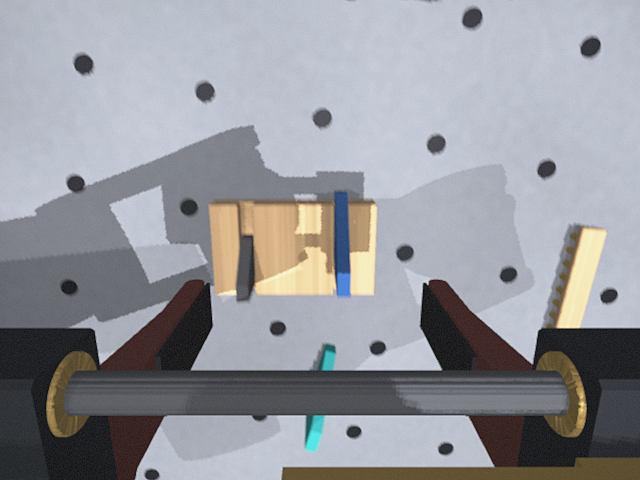

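Wrist view: the blue gusset is clear between the fingers at cols 335–349, rows 192–296, and the spare is at (246,265). Checking its yaw, then descending.

```bash
python3 - <<'E'
from h import *
d=load("pics/w1.npz")
a=cast(d,[[343,295.5]],.077)[0];b=cast(d,[[340.5,191.5]],.027)[0];print(a,b,np.linalg.norm((a-b)[:2]),np.degrees(np.arctan2(*(a-b)[1::-1])))
w=mask(d["image"],(8,40,60),(28,255,255),(200,190,390,310));w=cv2.morphologyEx(w,cv2.MORPH_CLOSE,np.ones((25,25)))
c=max(cv2.findContours(w,0,1)[0],key=cv2.contourArea);r=cv2.boxPoints(cv2.minAreaRect(c));P=cast(d,r,.026);print(r,P[:,:2]);print([(np.linalg.norm(P[i]-P[i-1]),np.degrees(np.arctan2(*(P[i]-P[i-1])[1::-1]))) for i in range(4)])
yaw=1.781;g=np.array([.492-.027*np.cos(yaw-np.pi),.277-.027*np.sin(yaw-np.pi)]);print(g)
E
```

```text
[0.4919 0.2753 0.077 ] [0.4768 0.344  0.027 ] 0.07034185248886092 -77.60369652332338
[[209. 294.]
 [209. 199.]
 [376. 199.]
 [376. 294.]] [[0.3848 0.2313]
 [0.3725 0.3147]
 [0.5069 0.344 ]
 [0.5279 0.2625]]
[(np.float64(0.1464565075367779), np.float64(-167.71729323405208)), (np.float64(0.08434966321722093), np.float64(98.4105839401347)), (np.float64(0.13754947448409507), np.float64(12.285472649977832)), (np.float64(0.08422498146912803), np.float64(-75.53247459751724))]
[0.4864 0.3034]
```

send_rows([
  {"tx": -0.12, "ty": 0.095, "tz": 0.2, "wx": 0, "wy": 0, "wz": 0, "claw": 0},
  {"tx": -0.232, "ty": 0.19, "tz": 0.5, "wx": 0, "wy": 0, "wz": 0, "claw": 0},
  {"tx": -0.232, "ty": 0.19, "tz": 0.8, "wx": 0, "wy": 0, "wz": 0, "claw": 0},
  {"tx": -0.232, "ty": 0.19, "tz": 1.0, "wx": 0, "wy": 0, "wz": 0, "claw": 0},
  {"tx": -0.232, "ty": 0.19, "tz": 1.0, "wx": 0, "wy": 0, "wz": 0, "claw": 0},
])

```text
clock: 2.2
eef_pos: [0.4833, 0.3042, 0.1049]
orientation: [-3.137, 0.002, 1.787]
force: [0.2, -0.2, 0.4]
gripper_width: 1.001
grip_force: 0.0
```

```bash
python3 - <<'E'
from h import *
from rig import arm
s=arm.read_state();print(s["clock"],s["eef_pos"],s["orientation"],s["force"],move(s["eef_pos"],s["orientation"],[.4862,.303,.0355],1.7845))
d=snap("wrist","w2");m=mask(d["image"],(100,90,30),(130,255,255),(0,0,640,370));p=poly(m);print(p.tolist(),cast(d,p,.077)[:,:2].tolist())
E
```

```text
2.2 [0.4833 0.3042 0.1049] [-3.1369  0.0016  1.7873] [ 0.1686 -0.1876  0.4164] (array([-0.017 ,  0.0287,  0.694 ]), array([-0.0015,  0.0005,  0.0009]))
[[315, 179], [314, 334], [332, 334], [330, 180]] [[0.4710616269522473, 0.35076470508662494], [0.48708065236815096, 0.2755373134505361], [0.4958190379140088, 0.27748286242444353], [0.4777298219246944, 0.3517792199752812]]
```

send_rows([
  {"tx": -0.017, "ty": 0.029, "tz": 0.2, "wx": 0, "wy": 0, "wz": 0, "claw": 0},
  {"tx": -0.017, "ty": 0.029, "tz": 0.45, "wx": 0, "wy": 0, "wz": 0, "claw": 0},
  {"tx": -0.017, "ty": 0.029, "tz": 0.6, "wx": 0, "wy": 0, "wz": 0, "claw": 0},
  {"tx": -0.017, "ty": 0.029, "tz": 0.694, "wx": 0, "wy": 0, "wz": 0, "claw": 0},
  {"tx": -0.017, "ty": 0.029, "tz": 0.694, "wx": 0, "wy": 0, "wz": 0, "claw": 0.5},
])

```text
clock: 2.88
eef_pos: [0.4881, 0.3038, 0.0378]
orientation: [-3.141, 0.0, 1.787]
force: [-0.3, -0.6, 0.2]
gripper_width: 0.924
grip_force: 0.0
```

send_rows([
  {"tx": 0, "ty": 0, "tz": 0, "wx": 0, "wy": 0, "wz": 0, "claw": 1},
  {"tx": 0, "ty": 0, "tz": 0, "wx": 0, "wy": 0, "wz": 0, "claw": 1},
  {"tx": 0, "ty": 0, "tz": 0, "wx": 0, "wy": 0, "wz": 0, "claw": 1},
  {"tx": 0, "ty": 0, "tz": 0, "wx": 0, "wy": 0, "wz": 0, "claw": 1},
  {"tx": 0, "ty": 0, "tz": 0, "wx": 0, "wy": 0, "wz": 0, "claw": 1},
])

```text
clock: 3.5
eef_pos: [0.4883, 0.3039, 0.0384]
orientation: [3.141, -0.0, 1.787]
force: [-0.5, 0.1, 0.4]
gripper_width: 0.351
grip_force: 0.0
```

send_rows([
  {"tx": 0, "ty": -0.015, "tz": 0.03, "wx": 0, "wy": 0, "wz": 0, "claw": 1},
  {"tx": 0, "ty": -0.015, "tz": 0.03, "wx": 0, "wy": 0, "wz": 0, "claw": 1},
  {"tx": 0, "ty": -0.015, "tz": 0.03, "wx": 0, "wy": 0, "wz": 0, "claw": 1},
  {"tx": 0, "ty": -0.015, "tz": 0.03, "wx": 0, "wy": 0, "wz": 0, "claw": 1},
  {"tx": 0, "ty": -0.015, "tz": 0.03, "wx": 0, "wy": 0, "wz": 0, "claw": 1},
])

```text
clock: 4.12
eef_pos: [0.4866, 0.3035, 0.0351]
orientation: [-3.141, 0.0, 1.787]
force: [-0.5, 0.2, -3.4]
gripper_width: 0.112
grip_force: 30.0
```

```bash
python3 - <<'E'
from h import *
from rig import arm
s=arm.read_state();print(s)
E
```

```text
{'clock': 4.125, 'q': array([ 0.5368,  0.6219,  1.8378, -0.    ,  0.6823,  0.321 ]), 'qvel': array([ 0.0003, -0.0015, -0.0003,  0.0008, -0.0002, -0.001 ]), 'joint_efforts': array([  0.0047, -57.0034, -17.7493,   0.0499,  -0.0072,  -0.0001]), 'eef_pos': array([0.4866, 0.3035, 0.0351]), 'orientation': array([-3.1412,  0.0001,  1.7866]), 'force': array([-0.5139,  0.1588, -3.4287]), 'moment': array([-0.0344,  0.0614,  0.0108]), 'grip_force': 29.99864173005335, 'gripper_width': 0.11158497562889919}
```

Gripped (9.8 mm, 30 N). Lifting straight up.

send_rows([
  {"tx": 0, "ty": 0, "tz": -0.06, "wx": 0, "wy": 0, "wz": 0, "claw": 1},
  {"tx": 0, "ty": 0, "tz": -0.15, "wx": 0, "wy": 0, "wz": 0, "claw": 1},
  {"tx": 0, "ty": 0, "tz": -0.35, "wx": 0, "wy": 0, "wz": 0, "claw": 1},
  {"tx": 0, "ty": 0, "tz": -0.65, "wx": 0, "wy": 0, "wz": 0, "claw": 1},
  {"tx": 0, "ty": 0, "tz": -1, "wx": 0, "wy": 0, "wz": 0, "claw": 1},
])

```text
clock: 4.75
eef_pos: [0.4867, 0.3035, 0.1373]
orientation: [3.141, -0.0, 1.787]
force: [0.2, 0.2, -2.4]
gripper_width: 0.112
grip_force: 30.0
```

send_rows([
  {"tx": 0, "ty": 0, "tz": -0.3, "wx": 0, "wy": 0, "wz": 0, "claw": 1},
  {"tx": -0.2, "ty": 0, "tz": -0.55, "wx": 0, "wy": 0, "wz": 0, "claw": 1},
  {"tx": -0.45, "ty": 0, "tz": -0.65, "wx": 0, "wy": 0, "wz": 0, "claw": 1},
  {"tx": -0.7, "ty": 0, "tz": -0.65, "wx": 0, "wy": 0, "wz": 0, "claw": 1},
  {"tx": -1, "ty": 0, "tz": -0.65, "wx": 0, "wy": 0, "wz": 0.02, "claw": 1},
])

```text
clock: 5.38
eef_pos: [0.5084, 0.2053, 0.2021]
orientation: [3.14, -0.0, 1.723]
force: [1.2, -0.3, -2.3]
gripper_width: 0.108
grip_force: 30.0
```

```bash
python3 - <<'E'
from h import *
from rig import arm
s=arm.read_state();print({k:s[k] for k in("clock","eef_pos","orientation","force","moment","gripper_width")},move(s["eef_pos"],s["orientation"],[.5095,-.1543,.2],1.328))
E
```

```text
{'clock': 5.375, 'eef_pos': array([0.5084, 0.2053, 0.2021]), 'orientation': array([ 3.1395, -0.0005,  1.723 ]), 'force': array([ 1.1664, -0.3385, -2.2737]), 'moment': array([-0.0896,  0.0075, -0.018 ]), 'gripper_width': 0.1082031883666618} (array([-3.5565, -0.5347,  0.0183]), array([ 0.0006, -0.0003,  0.1257]))
```

send_rows([
  {"tx": -0.25, "ty": -0.04, "tz": 0, "wx": 0, "wy": 0, "wz": 0, "claw": 1},
  {"tx": -0.5, "ty": -0.08, "tz": 0, "wx": 0, "wy": 0, "wz": 0, "claw": 1},
  {"tx": -0.75, "ty": -0.11, "tz": 0, "wx": 0, "wy": 0, "wz": 0, "claw": 1},
  {"tx": -1, "ty": -0.15, "tz": 0, "wx": 0, "wy": 0, "wz": 0, "claw": 1},
])

```text
clock: 5.88
eef_pos: [0.5087, 0.104, 0.2018]
orientation: [3.14, -0.0, 1.724]
force: [-0.4, -0.3, -2.6]
gripper_width: 0.112
grip_force: 30.0
```

send_rows([
  {"tx": -0.25, "ty": -0.04, "tz": 0, "wx": 0, "wy": 0, "wz": 0, "claw": 1},
  {"tx": -0.5, "ty": -0.08, "tz": 0, "wx": 0, "wy": 0, "wz": 0, "claw": 1},
  {"tx": -0.75, "ty": -0.11, "tz": 0, "wx": 0, "wy": 0, "wz": 0, "claw": 1},
  {"tx": -1, "ty": -0.15, "tz": 0, "wx": 0, "wy": 0, "wz": 0, "claw": 1},
])

```text
clock: 6.38
eef_pos: [0.5092, 0.0028, 0.2018]
orientation: [3.14, 0.0, 1.724]
force: [-0.5, -0.1, -2.4]
gripper_width: 0.113
grip_force: 30.0
```

send_rows([
  {"tx": -0.25, "ty": -0.04, "tz": 0, "wx": 0, "wy": 0, "wz": 0.03, "claw": 1},
  {"tx": -0.5, "ty": -0.08, "tz": 0, "wx": 0, "wy": 0, "wz": 0.06, "claw": 1},
  {"tx": -0.75, "ty": -0.11, "tz": 0, "wx": 0, "wy": 0, "wz": 0.09, "claw": 1},
  {"tx": -1, "ty": -0.15, "tz": 0, "wx": 0, "wy": 0, "wz": 0.125, "claw": 1},
  {"tx": -1, "ty": -0.15, "tz": 0, "wx": 0, "wy": 0, "wz": 0.125, "claw": 1},
])

```text
clock: 7.0
eef_pos: [0.5096, -0.0987, 0.2016]
orientation: [3.14, 0.0, 1.329]
force: [-1.1, 0.5, -2.6]
gripper_width: 0.112
grip_force: 30.0
```

```bash
python3 - <<'E'
from h import *
from rig import arm
s=arm.read_state();print({k:s[k] for k in("clock","eef_pos","orientation","force","moment","gripper_width")},move(s["eef_pos"],s["orientation"],[.5095,-.1543,.2],1.328))
d=snap("wrist","w3");e=snap("side","s3");f=snap("scene","c3")
m=np.hstack([cv2.resize(d["image"],(400,300)),cv2.resize(e["image"][120:300,230:470],(400,300))]);n=np.hstack([cv2.resize(f["image"][180:330,190:390],(400,300)),cv2.resize(d["image"][150:375,170:470],(400,300))])
cv2.imwrite("pics/m3.png",np.vstack([m,n]))
E
```

```text
{'clock': 7.0, 'eef_pos': array([ 0.5096, -0.0987,  0.2016]), 'orientation': array([3.1399, 0.0001, 1.3292]), 'force': array([-1.0909,  0.4837, -2.6462]), 'moment': array([-0.0701,  0.0884, -0.0229]), 'gripper_width': 0.11194047030135378} (array([-0.5402,  0.1321,  0.0162]), array([0.0005, 0.    , 0.0004]))
```

View pics/m3.png

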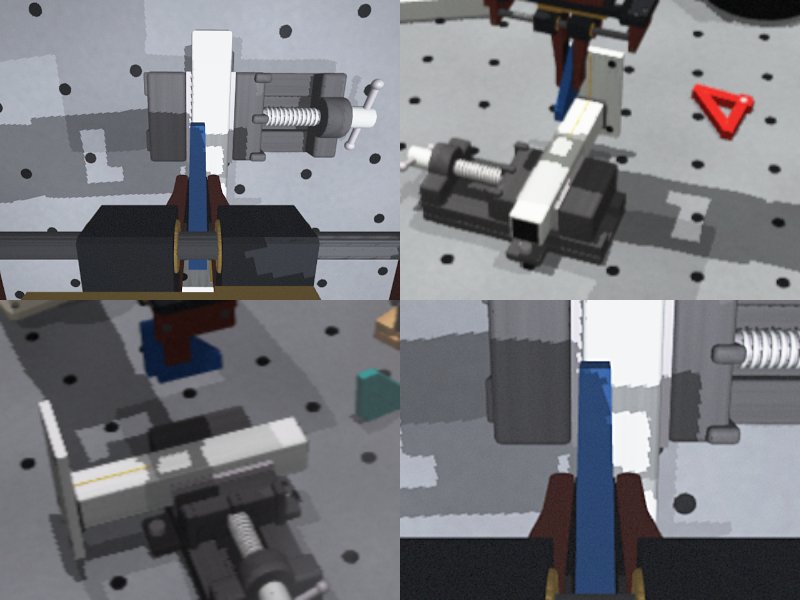

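The gusset is held upright above the tube with the plate ahead of it. In the wrist view the tube runs nearly parallel to it (cols about 309–371 at rows 50–115). Refining the tube's axis from this view.

```bash
python3 - <<'E'
from h import *
d=load("pics/w3.npz");g=cv2.cvtColor(d["image"],cv2.COLOR_BGR2GRAY).astype(float)
L=[];Rr=[]
for v in range(56,112,3):
    r=np.gradient(cv2.GaussianBlur(g,(1,5),0)[v]);L.append((295+np.argmax(r[295:325]),v));Rr.append((350+np.argmin(r[350:390]),v))
F=[]
for e in(L,Rr):
    P=cast(d,e,.09)[:,:2];l=cv2.fitLine(P.astype(np.float32),cv2.DIST_HUBER,0,.001,.001).ravel();F.append(P)
    print(e[0],e[-1],np.degrees(np.arctan2(l[1],l[0])),P[0],P[-1])
P=(F[0]+F[1])/2;print("width",np.linalg.norm(F[0]-F[1],axis=1).mean())
c=P.mean(0);print("mid",c)
for o in([.4975,-.205],[.4970,-.205]):
    print("yaw mid->O",np.degrees(np.arctan2(*(c-o)[::-1])))
E
```

```text
(np.int64(307), 56) (np.int64(307), 110) 75.851234 [0.5302 0.0103] [ 0.5226 -0.0197]
(np.int64(371), 56) (np.int64(369), 110) 76.08286 [0.5675 0.0012] [ 0.56   -0.0289]
width 0.038625090090052834
mid [ 0.5452 -0.0092]
yaw mid->O 76.3151631984037
yaw mid->O 76.17715503652744
```

send_rows([
  {"tx": -0.2, "ty": 0.05, "tz": 0, "wx": 0, "wy": 0, "wz": 0, "claw": 1},
  {"tx": -0.4, "ty": 0.1, "tz": 0.15, "wx": 0, "wy": 0, "wz": 0, "claw": 1},
  {"tx": -0.54, "ty": 0.13, "tz": 0.4, "wx": 0, "wy": 0, "wz": 0, "claw": 1},
  {"tx": -0.54, "ty": 0.13, "tz": 0.6, "wx": 0, "wy": 0, "wz": 0, "claw": 1},
  {"tx": -0.54, "ty": 0.13, "tz": 0.7, "wx": 0, "wy": 0, "wz": 0, "claw": 1},
])

```text
clock: 7.78
eef_pos: [0.5088, -0.1521, 0.1295]
orientation: [-3.14, -0.0, 1.333]
force: [0.2, 0.5, -2.3]
gripper_width: 0.107
grip_force: 30.0
```

send_rows([
  {"tx": 0, "ty": 0, "tz": 0, "wx": 0, "wy": 0, "wz": 0, "claw": 1},
  {"tx": 0, "ty": 0, "tz": 0, "wx": 0, "wy": 0, "wz": 0, "claw": 1},
  {"tx": 0, "ty": 0, "tz": 0, "wx": 0, "wy": 0, "wz": 0, "claw": 1},
])

```text
clock: 8.15
eef_pos: [0.5099, -0.153, 0.1311]
orientation: [3.14, 0.0, 1.332]
force: [-0.4, -0.4, -2.9]
gripper_width: 0.114
grip_force: 30.0
```

```bash
python3 - <<'E'
from h import *
from rig import arm
s=arm.read_state();print({k:s[k] for k in("clock","eef_pos","orientation","force","moment","gripper_width")},move(s["eef_pos"],s["orientation"],[.5093,-.1543,.1165],1.3275))
d=snap("wrist","w4");e=snap("side","s4");f=snap("scene","c4")
m=np.hstack([cv2.resize(e["image"][130:250,270:430],(400,300),interpolation=2),cv2.resize(f["image"][180:330,190:390],(400,300),interpolation=2)])
n=np.hstack([cv2.resize(d["image"],(400,300)),cv2.resize(d["image"][120:270,240:440],(400,300))])
cv2.imwrite("pics/m4.png",np.vstack([m,n]))
E
```

```text
{'clock': 8.15, 'eef_pos': array([ 0.5099, -0.153 ,  0.1311]), 'orientation': array([3.1401, 0.0001, 1.3316]), 'force': array([-0.3985, -0.4238, -2.8954]), 'moment': array([-0.0587,  0.0794,  0.0305]), 'gripper_width': 0.11401338846154227} (array([-0.0143, -0.0024,  0.1458]), array([0.0005, 0.    , 0.0013]))
```

View pics/m4.png

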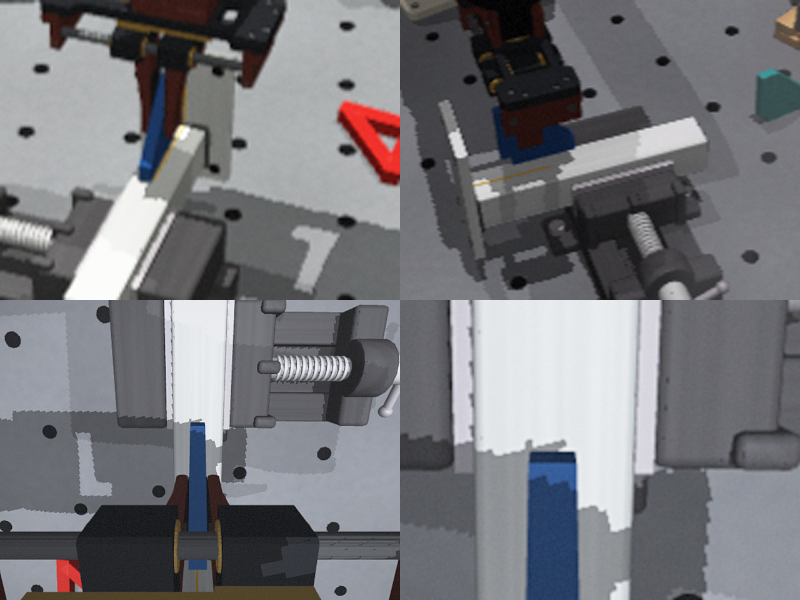

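Side, scene and wrist views agree. In the wrist view the gusset's mid-plane (552 in the crop) lies on the tube's centre (553), 18 mm above it. Lowering.

send_rows([
  {"tx": 0, "ty": 0, "tz": 0.05, "wx": 0, "wy": 0, "wz": 0.001, "claw": 1},
  {"tx": 0, "ty": 0, "tz": 0.1, "wx": 0, "wy": 0, "wz": 0.001, "claw": 1},
  {"tx": 0, "ty": 0, "tz": 0.14, "wx": 0, "wy": 0, "wz": 0.001, "claw": 1},
  {"tx": 0, "ty": 0, "tz": 0.15, "wx": 0, "wy": 0, "wz": 0.001, "claw": 1},
  {"tx": 0, "ty": 0, "tz": 0.15, "wx": 0, "wy": 0, "wz": 0.001, "claw": 1},
])

```text
clock: 8.93
eef_pos: [0.5092, -0.153, 0.1151]
orientation: [-3.141, -0.0, 1.328]
force: [0.2, 0.1, -2.2]
gripper_width: 0.111
grip_force: 30.0
```

send_rows([
  {"tx": 0, "ty": 0, "tz": 0.01, "wx": 0, "wy": 0, "wz": 0, "claw": 1},
  {"tx": 0, "ty": 0, "tz": 0.015, "wx": 0, "wy": 0, "wz": 0, "claw": 1},
  {"tx": 0, "ty": 0, "tz": 0.015, "wx": 0, "wy": 0, "wz": 0, "claw": 1},
])

```text
clock: 9.3
eef_pos: [0.5093, -0.153, 0.1138]
orientation: [3.141, 0.0, 1.328]
force: [0.5, 0.8, -3.8]
gripper_width: 0.111
grip_force: 30.0
```

send_rows([
  {"tx": -0.05, "ty": 0, "tz": 0, "wx": 0, "wy": 0, "wz": 0, "claw": 1},
  {"tx": -0.1, "ty": 0, "tz": 0, "wx": 0, "wy": 0, "wz": 0, "claw": 1},
  {"tx": -0.15, "ty": 0, "tz": 0, "wx": 0, "wy": 0, "wz": 0, "claw": 1},
  {"tx": -0.19, "ty": 0, "tz": 0, "wx": 0, "wy": 0, "wz": 0, "claw": 1},
  {"tx": -0.2, "ty": 0, "tz": 0, "wx": 0, "wy": 0, "wz": 0, "claw": 1},
])

```text
clock: 9.93
eef_pos: [0.5044, -0.1728, 0.1138]
orientation: [3.142, -0.0, 1.327]
force: [0.4, 0.3, -3.0]
gripper_width: 0.108
grip_force: 30.0
```

send_rows([
  {"tx": 0, "ty": 0, "tz": 0.005, "wx": 0, "wy": 0, "wz": 0, "claw": 1},
  {"tx": 0, "ty": 0, "tz": 0.005, "wx": 0, "wy": 0, "wz": 0, "claw": 1},
  {"tx": 0, "ty": 0, "tz": 0.005, "wx": 0, "wy": 0, "wz": 0, "claw": 1},
])

```text
clock: 10.3
eef_pos: [0.5045, -0.1723, 0.1133]
orientation: [-3.142, -0.0, 1.328]
force: [0.6, -0.9, -2.2]
gripper_width: 0.112
grip_force: 30.0
```

```bash
python3 - <<'E'
from h import *
from rig import arm
s=arm.read_state();print({k:s[k] for k in("clock","eef_pos","orientation","force","moment")})
x=np.array([-np.cos(1.328),-np.sin(1.328)]);p=s["eef_pos"][:2]-[.4968,-.205];print("along",p@x+.0272,"across",p@[-x[1],x[0]])
E
```

```text
{'clock': 10.3, 'eef_pos': array([ 0.5045, -0.1723,  0.1133]), 'orientation': array([-3.1416, -0.    ,  1.3281]), 'force': array([ 0.5741, -0.8634, -2.2487]), 'moment': array([-0.0763,  0.1037, -0.0035])}
along -0.006376349120793826 across -0.0003938076222169866
```

send_rows([
  {"tx": 0, "ty": 0, "tz": 0.005, "wx": 0, "wy": 0, "wz": 0, "claw": 1},
  {"tx": 0, "ty": 0, "tz": 0.005, "wx": 0, "wy": 0, "wz": 0, "claw": 1},
])

```text
clock: 10.55
eef_pos: [0.5045, -0.1723, 0.113]
orientation: [3.141, -0.0, 1.328]
force: [-0.6, 1.3, 0.3]
gripper_width: 0.116
grip_force: 30.0
```

send_rows([
  {"tx": 0, "ty": 0, "tz": 0.005, "wx": 0, "wy": 0, "wz": 0, "claw": 1},
  {"tx": 0, "ty": 0, "tz": 0.005, "wx": 0, "wy": 0, "wz": 0, "claw": 1},
])

```text
clock: 10.8
eef_pos: [0.5046, -0.1724, 0.1129]
orientation: [3.141, -0.0, 1.328]
force: [-2.7, 1.5, 5.8]
gripper_width: 0.112
grip_force: 30.0
```

Foot touched down at TCP z 0.113, as predicted; stiffness about 11 N/mm. Unloading the foot and advancing gently.

send_rows([
  {"tx": 0, "ty": 0, "tz": -0.008, "wx": 0, "wy": 0, "wz": 0, "claw": 1},
  {"tx": -0.01, "ty": 0, "tz": -0.008, "wx": 0, "wy": 0, "wz": 0, "claw": 1},
  {"tx": -0.02, "ty": 0, "tz": -0.008, "wx": 0, "wy": 0, "wz": 0, "claw": 1},
  {"tx": -0.03, "ty": 0, "tz": -0.008, "wx": 0, "wy": 0, "wz": 0, "claw": 1},
  {"tx": -0.03, "ty": 0, "tz": -0.008, "wx": 0, "wy": 0, "wz": 0, "claw": 1},
])

```text
clock: 11.42
eef_pos: [0.5036, -0.1754, 0.1129]
orientation: [-3.141, 0.0, 1.328]
force: [-0.8, -0.3, -2.8]
gripper_width: 0.113
grip_force: 30.0
```

send_rows([
  {"tx": -0.005, "ty": 0, "tz": 0, "wx": 0, "wy": 0, "wz": 0, "claw": 1},
  {"tx": -0.01, "ty": 0, "tz": 0, "wx": 0, "wy": 0, "wz": 0, "claw": 1},
  {"tx": -0.01, "ty": 0, "tz": 0, "wx": 0, "wy": 0, "wz": 0, "claw": 1},
])

```text
clock: 11.8
eef_pos: [0.5035, -0.1764, 0.1131]
orientation: [3.142, 0.0, 1.328]
force: [-0.4, 0.1, -3.3]
gripper_width: 0.114
grip_force: 30.0
```

send_rows([
  {"tx": -0.005, "ty": 0, "tz": 0, "wx": 0, "wy": 0, "wz": 0, "claw": 1},
  {"tx": -0.01, "ty": 0, "tz": 0, "wx": 0, "wy": 0, "wz": 0, "claw": 1},
  {"tx": -0.01, "ty": 0, "tz": 0, "wx": 0, "wy": 0, "wz": 0, "claw": 1},
])

```text
clock: 12.18
eef_pos: [0.5032, -0.1773, 0.1131]
orientation: [3.142, 0.0, 1.328]
force: [0.5, 0.5, -2.7]
gripper_width: 0.115
grip_force: 30.0
```

send_rows([
  {"tx": -0.003, "ty": 0, "tz": 0, "wx": 0, "wy": 0, "wz": 0, "claw": 1},
  {"tx": -0.005, "ty": 0, "tz": 0, "wx": 0, "wy": 0, "wz": 0, "claw": 1},
  {"tx": -0.005, "ty": 0, "tz": 0, "wx": 0, "wy": 0, "wz": 0, "claw": 1},
])

```text
clock: 12.55
eef_pos: [0.5031, -0.1778, 0.1131]
orientation: [3.142, 0.0, 1.328]
force: [-0.3, -1.0, -1.8]
gripper_width: 0.11
grip_force: 30.0
```

send_rows([
  {"tx": -0.003, "ty": 0, "tz": 0, "wx": 0, "wy": 0, "wz": 0, "claw": 1},
  {"tx": -0.005, "ty": 0, "tz": 0, "wx": 0, "wy": 0, "wz": 0, "claw": 1},
  {"tx": -0.005, "ty": 0, "tz": 0, "wx": 0, "wy": 0, "wz": 0, "claw": 1},
])

```text
clock: 12.92
eef_pos: [0.503, -0.1783, 0.1131]
orientation: [3.142, 0.0, 1.328]
force: [0.3, -0.2, -2.2]
gripper_width: 0.113
grip_force: 30.0
```

send_rows([
  {"tx": -0.003, "ty": 0, "tz": 0, "wx": 0, "wy": 0, "wz": 0, "claw": 1},
  {"tx": -0.005, "ty": 0, "tz": 0, "wx": 0, "wy": 0, "wz": 0, "claw": 1},
  {"tx": -0.005, "ty": 0, "tz": 0, "wx": 0, "wy": 0, "wz": 0, "claw": 1},
])

```text
clock: 13.3
eef_pos: [0.5029, -0.1788, 0.1131]
orientation: [3.142, 0.0, 1.328]
force: [-0.1, -0.6, -2.0]
gripper_width: 0.114
grip_force: 30.0
```

send_rows([
  {"tx": -0.003, "ty": 0, "tz": 0, "wx": 0, "wy": 0, "wz": 0, "claw": 1},
  {"tx": -0.005, "ty": 0, "tz": 0, "wx": 0, "wy": 0, "wz": 0, "claw": 1},
  {"tx": -0.005, "ty": 0, "tz": 0, "wx": 0, "wy": 0, "wz": 0, "claw": 1},
])

```text
clock: 13.68
eef_pos: [0.5028, -0.1793, 0.1131]
orientation: [3.142, 0.0, 1.328]
force: [0.2, -1.0, -2.7]
gripper_width: 0.115
grip_force: 30.0
```

send_rows([
  {"tx": -0.003, "ty": 0, "tz": 0, "wx": 0, "wy": 0, "wz": 0, "claw": 1},
  {"tx": -0.005, "ty": 0, "tz": 0, "wx": 0, "wy": 0, "wz": 0, "claw": 1},
  {"tx": -0.005, "ty": 0, "tz": 0, "wx": 0, "wy": 0, "wz": 0, "claw": 1},
])

```text
clock: 14.05
eef_pos: [0.5026, -0.1797, 0.1131]
orientation: [-3.142, 0.0, 1.328]
force: [0.0, 0.8, -2.3]
gripper_width: 0.112
grip_force: 30.0
```

send_rows([
  {"tx": -0.003, "ty": 0, "tz": 0, "wx": 0, "wy": 0, "wz": 0, "claw": 1},
  {"tx": -0.005, "ty": 0, "tz": 0, "wx": 0, "wy": 0, "wz": 0, "claw": 1},
  {"tx": -0.005, "ty": 0, "tz": 0, "wx": 0, "wy": 0, "wz": 0, "claw": 1},
])

```text
clock: 14.42
eef_pos: [0.5025, -0.1802, 0.1131]
orientation: [-3.142, -0.0, 1.328]
force: [0.5, 0.2, -2.7]
gripper_width: 0.113
grip_force: 30.0
```

send_rows([
  {"tx": -0.003, "ty": 0, "tz": 0, "wx": 0, "wy": 0, "wz": 0, "claw": 1},
  {"tx": -0.005, "ty": 0, "tz": 0, "wx": 0, "wy": 0, "wz": 0, "claw": 1},
  {"tx": -0.005, "ty": 0, "tz": 0, "wx": 0, "wy": 0, "wz": 0, "claw": 1},
])

```text
clock: 14.8
eef_pos: [0.5024, -0.1807, 0.1131]
orientation: [3.142, 0.0, 1.328]
force: [-0.1, -0.7, -2.8]
gripper_width: 0.112
grip_force: 30.0
```

send_rows([
  {"tx": -0.003, "ty": 0, "tz": 0, "wx": 0, "wy": 0, "wz": 0, "claw": 1},
  {"tx": -0.005, "ty": 0, "tz": 0, "wx": 0, "wy": 0, "wz": 0, "claw": 1},
  {"tx": -0.005, "ty": 0, "tz": 0, "wx": 0, "wy": 0, "wz": 0, "claw": 1},
])

```text
clock: 15.18
eef_pos: [0.5023, -0.1812, 0.1131]
orientation: [3.142, 0.0, 1.328]
force: [0.2, -0.9, -2.1]
gripper_width: 0.113
grip_force: 30.0
```

send_rows([
  {"tx": -0.003, "ty": 0, "tz": 0, "wx": 0, "wy": 0, "wz": 0, "claw": 1},
  {"tx": -0.005, "ty": 0, "tz": 0, "wx": 0, "wy": 0, "wz": 0, "claw": 1},
  {"tx": -0.005, "ty": 0, "tz": 0, "wx": 0, "wy": 0, "wz": 0, "claw": 1},
])

```text
clock: 15.55
eef_pos: [0.5022, -0.1817, 0.1131]
orientation: [3.142, 0.0, 1.328]
force: [0.3, -0.6, -3.1]
gripper_width: 0.112
grip_force: 30.0
```

send_rows([
  {"tx": -0.003, "ty": 0, "tz": 0, "wx": 0, "wy": 0, "wz": 0, "claw": 1},
  {"tx": -0.005, "ty": 0, "tz": 0, "wx": 0, "wy": 0, "wz": 0, "claw": 1},
  {"tx": -0.005, "ty": 0, "tz": 0, "wx": 0, "wy": 0, "wz": 0, "claw": 1},
])

```text
clock: 15.92
eef_pos: [0.502, -0.1822, 0.1131]
orientation: [3.142, 0.0, 1.328]
force: [0.1, 0.4, -2.8]
gripper_width: 0.109
grip_force: 30.0
```

send_rows([
  {"tx": -0.003, "ty": 0, "tz": 0, "wx": 0, "wy": 0, "wz": 0, "claw": 1},
  {"tx": -0.005, "ty": 0, "tz": 0, "wx": 0, "wy": 0, "wz": 0, "claw": 1},
  {"tx": -0.005, "ty": 0, "tz": 0, "wx": 0, "wy": 0, "wz": 0, "claw": 1},
])

```text
clock: 16.3
eef_pos: [0.5019, -0.1826, 0.1131]
orientation: [-3.142, 0.0, 1.328]
force: [-0.4, -0.0, -2.9]
gripper_width: 0.111
grip_force: 30.0
```

```bash
python3 - <<'E'
from h import *
d=snap("side","s5");f=snap("scene","c5")
cv2.imwrite("pics/m5.png",np.hstack([cv2.resize(d["image"][140:215,300:400],(400,300),interpolation=2),cv2.resize(f["image"][210:300,200:320],(400,300),interpolation=2)]))
E
```

```text
(no output)
```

View pics/m5.png

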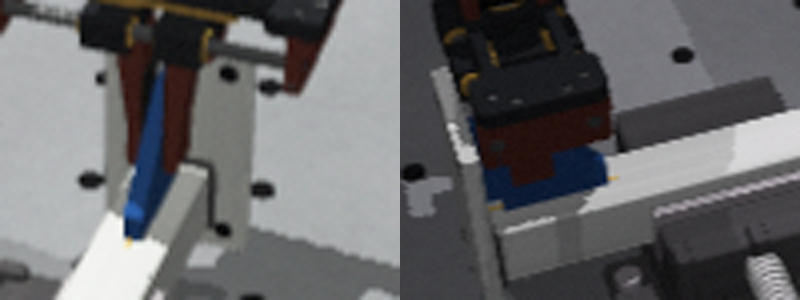

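The foot sits on the yellow line (side crop (128,240)), and the upright edge is within a mm or two of the plate. Continuing in small steps.

send_rows([
  {"tx": -0.003, "ty": 0, "tz": 0, "wx": 0, "wy": 0, "wz": 0, "claw": 1},
  {"tx": -0.005, "ty": 0, "tz": 0, "wx": 0, "wy": 0, "wz": 0, "claw": 1},
  {"tx": -0.005, "ty": 0, "tz": 0, "wx": 0, "wy": 0, "wz": 0, "claw": 1},
])

```text
clock: 16.77
eef_pos: [0.5018, -0.1831, 0.1131]
orientation: [3.142, 0.0, 1.328]
force: [-0.6, 0.1, -3.0]
gripper_width: 0.108
grip_force: 30.0
```

send_rows([
  {"tx": -0.003, "ty": 0, "tz": 0, "wx": 0, "wy": 0, "wz": 0, "claw": 1},
  {"tx": -0.005, "ty": 0, "tz": 0, "wx": 0, "wy": 0, "wz": 0, "claw": 1},
  {"tx": -0.005, "ty": 0, "tz": 0, "wx": 0, "wy": 0, "wz": 0, "claw": 1},
])

```text
clock: 17.15
eef_pos: [0.5017, -0.1836, 0.1131]
orientation: [-3.142, -0.0, 1.328]
force: [0.3, -0.4, -2.6]
gripper_width: 0.114
grip_force: 30.0
```

send_rows([
  {"tx": -0.003, "ty": 0, "tz": 0, "wx": 0, "wy": 0, "wz": 0, "claw": 1},
  {"tx": -0.005, "ty": 0, "tz": 0, "wx": 0, "wy": 0, "wz": 0, "claw": 1},
  {"tx": -0.005, "ty": 0, "tz": 0, "wx": 0, "wy": 0, "wz": 0, "claw": 1},
])

```text
clock: 17.52
eef_pos: [0.5015, -0.1841, 0.1131]
orientation: [-3.142, 0.0, 1.328]
force: [0.7, 0.1, -2.1]
gripper_width: 0.11
grip_force: 30.0
```

send_rows([
  {"tx": -0.003, "ty": 0, "tz": 0, "wx": 0, "wy": 0, "wz": 0, "claw": 1},
  {"tx": -0.005, "ty": 0, "tz": 0, "wx": 0, "wy": 0, "wz": 0, "claw": 1},
  {"tx": -0.005, "ty": 0, "tz": 0, "wx": 0, "wy": 0, "wz": 0, "claw": 1},
])

```text
clock: 17.9
eef_pos: [0.5015, -0.1845, 0.1131]
orientation: [3.142, -0.0, 1.328]
force: [0.0, 0.2, -1.6]
gripper_width: 0.109
grip_force: 30.0
```

send_rows([
  {"tx": -0.003, "ty": 0, "tz": 0, "wx": 0, "wy": 0, "wz": 0, "claw": 1},
  {"tx": -0.005, "ty": 0, "tz": 0, "wx": 0, "wy": 0, "wz": 0, "claw": 1},
  {"tx": -0.005, "ty": 0, "tz": 0, "wx": 0, "wy": 0, "wz": 0, "claw": 1},
])

```text
clock: 18.27
eef_pos: [0.5015, -0.1846, 0.1131]
orientation: [-3.142, -0.001, 1.328]
force: [2.1, 5.2, -1.7]
gripper_width: 0.113
grip_force: 30.0
```

send_rows([
  {"tx": -0.003, "ty": 0, "tz": 0, "wx": 0, "wy": 0, "wz": 0, "claw": 1},
  {"tx": -0.005, "ty": 0, "tz": 0, "wx": 0, "wy": 0, "wz": 0, "claw": 1},
  {"tx": -0.005, "ty": 0, "tz": 0, "wx": 0, "wy": 0, "wz": 0, "claw": 1},
])

```text
clock: 18.65
eef_pos: [0.5014, -0.1846, 0.1131]
orientation: [-3.142, -0.001, 1.328]
force: [2.6, 7.4, -1.5]
gripper_width: 0.114
grip_force: 30.0
```

Plate contact is gentle (about 8 N). Easing off, seating the foot lightly, then pressing.

send_rows([
  {"tx": 0.01, "ty": 0, "tz": 0, "wx": 0, "wy": 0, "wz": 0, "claw": 1},
  {"tx": 0.015, "ty": 0, "tz": 0.0, "wx": 0, "wy": 0, "wz": 0, "claw": 1},
  {"tx": 0.015, "ty": 0, "tz": 0.004, "wx": 0, "wy": 0, "wz": 0, "claw": 1},
  {"tx": 0.015, "ty": 0, "tz": 0.007, "wx": 0, "wy": 0, "wz": 0, "claw": 1},
  {"tx": 0.015, "ty": 0, "tz": 0.007, "wx": 0, "wy": 0, "wz": 0, "claw": 1},
])

```text
clock: 19.27
eef_pos: [0.5016, -0.1843, 0.1129]
orientation: [3.141, 0.0, 1.328]
force: [-2.7, 0.8, 3.6]
gripper_width: 0.115
grip_force: 30.0
```

```bash
python3 - <<'E'
from h import *
from rig import arm
s=arm.read_state();print({k:s[k] for k in("clock","eef_pos","orientation","force","moment")})
E
```

```text
{'clock': 19.275, 'eef_pos': array([ 0.5016, -0.1843,  0.1129]), 'orientation': array([3.1414, 0.0002, 1.3279]), 'force': array([-2.7155,  0.7545,  3.6006]), 'moment': array([0.0298, 0.5517, 0.0277])}
```

send_rows([
  {"tx": 0, "ty": 0, "tz": -0.003, "wx": 0, "wy": 0, "wz": 0, "claw": 1},
  {"tx": -0.008, "ty": 0, "tz": -0.003, "wx": 0, "wy": 0, "wz": 0, "claw": 1},
  {"tx": -0.016, "ty": 0, "tz": -0.003, "wx": 0, "wy": 0, "wz": 0, "claw": 1},
  {"tx": -0.016, "ty": 0, "tz": -0.003, "wx": 0, "wy": 0, "wz": 0, "claw": 1},
])

```text
clock: 19.77
eef_pos: [0.5016, -0.1846, 0.1129]
orientation: [3.141, -0.002, 1.327]
force: [0.5, 7.4, 4.2]
gripper_width: 0.114
grip_force: 30.0
```

```bash
python3 - <<'E'
from h import *
from rig import arm
s=arm.read_state();print({k:s[k] for k in("clock","eef_pos","orientation","force","moment")},s["force"][:2]@[np.cos(1.328),np.sin(1.328)])
E
```

```text
{'clock': 19.775, 'eef_pos': array([ 0.5016, -0.1846,  0.1129]), 'orientation': array([ 3.1414, -0.0016,  1.3274]), 'force': array([0.4811, 7.4309, 4.2249]), 'moment': array([ 1.1504,  0.0361, -0.0193])} 7.32857216366996
```

send_rows([
  {"tx": 0, "ty": 0, "tz": -0.004, "wx": 0, "wy": 0, "wz": 0, "claw": 1},
  {"tx": -0.004, "ty": 0, "tz": -0.004, "wx": 0, "wy": 0, "wz": 0, "claw": 1},
  {"tx": -0.008, "ty": 0, "tz": -0.004, "wx": 0, "wy": 0, "wz": 0, "claw": 1},
  {"tx": -0.008, "ty": 0, "tz": -0.004, "wx": 0, "wy": 0, "wz": 0, "claw": 1},
])

```text
clock: 20.27
eef_pos: [0.5016, -0.1846, 0.113]
orientation: [3.141, -0.003, 1.327]
force: [3.7, 12.2, 2.0]
gripper_width: 0.107
grip_force: 30.0
```

```bash
python3 - <<'E'
from h import *
from rig import arm
s=arm.read_state();print({k:s[k] for k in("clock","eef_pos","orientation","force","moment")},s["force"][:2]@[np.cos(1.328),np.sin(1.328)])
E
```

```text
{'clock': 20.275, 'eef_pos': array([ 0.5016, -0.1846,  0.113 ]), 'orientation': array([ 3.1415, -0.0026,  1.3273]), 'force': array([ 3.7094, 12.187 ,  2.0082]), 'moment': array([ 1.6539, -0.4144,  0.0075])} 12.721366474430903
```

send_rows([
  {"tx": -0.001, "ty": 0, "tz": -0.001, "wx": 0, "wy": 0, "wz": 0, "claw": 1},
  {"tx": -0.002, "ty": 0, "tz": -0.0015, "wx": 0, "wy": 0, "wz": 0, "claw": 1},
  {"tx": -0.002, "ty": 0, "tz": -0.0015, "wx": 0, "wy": 0, "wz": 0, "claw": 1},
  {"tx": -0.002, "ty": 0, "tz": -0.0015, "wx": 0, "wy": 0, "wz": 0, "claw": 1},
])

```text
clock: 20.78
eef_pos: [0.5016, -0.1846, 0.113]
orientation: [3.142, -0.003, 1.327]
force: [3.7, 12.2, -0.6]
gripper_width: 0.114
grip_force: 30.0
```

```bash
python3 - <<'E'
from h import *
from rig import arm
s=arm.read_state();print({k:s[k] for k in("clock","eef_pos","orientation","force","moment")},s["force"][:2]@[np.cos(1.328),np.sin(1.328)])
d=snap("side","s6");f=snap("scene","c6")
cv2.imwrite("pics/m6.png",np.hstack([cv2.resize(d["image"][140:215,300:400],(400,300),interpolation=2),cv2.resize(f["image"][210:300,200:320],(400,300),interpolation=2)]))
E
```

```text
{'clock': 20.775, 'eef_pos': array([ 0.5016, -0.1846,  0.113 ]), 'orientation': array([ 3.1415, -0.0029,  1.3273]), 'force': array([ 3.7446, 12.1535, -0.61  ]), 'moment': array([ 1.8456, -0.505 ,  0.0414])} 12.697342515459667
```

View pics/m6.png

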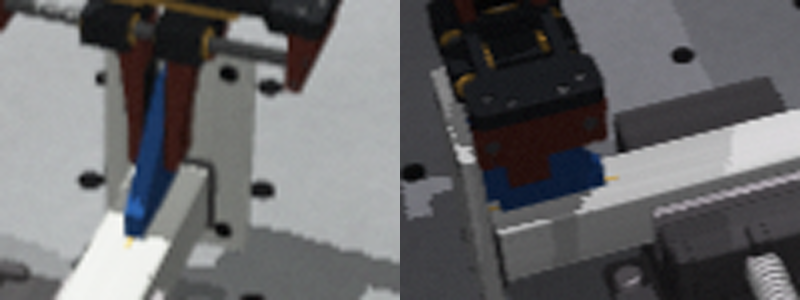

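Seated: push 12.7 N, foot on the tube and on the centre line, edge against the plate. A touch more down for sure foot contact, then holding for over 3 s.

send_rows([
  {"tx": 0, "ty": 0, "tz": 0.001, "wx": 0, "wy": 0, "wz": 0, "claw": 1},
  {"tx": 0, "ty": 0, "tz": 0.001, "wx": 0, "wy": 0, "wz": 0, "claw": 1},
  {"tx": 0, "ty": 0, "tz": 0.001, "wx": 0, "wy": 0, "wz": 0, "claw": 1},
  {"tx": 0, "ty": 0, "tz": 0.001, "wx": 0, "wy": 0, "wz": 0, "claw": 1},
  {"tx": 0, "ty": 0, "tz": 0.001, "wx": 0, "wy": 0, "wz": 0, "claw": 1},
])

```text
clock: 21.5
eef_pos: [0.5016, -0.1846, 0.113]
orientation: [3.141, -0.003, 1.327]
force: [4.3, 13.4, 0.8]
gripper_width: 0.113
grip_force: 30.0
```

send_rows([
  {"tx": 0, "ty": 0, "tz": 0, "wx": 0, "wy": 0, "wz": 0, "claw": 1},
  {"tx": 0, "ty": 0, "tz": 0, "wx": 0, "wy": 0, "wz": 0, "claw": 1},
  {"tx": 0, "ty": 0, "tz": 0, "wx": 0, "wy": 0, "wz": 0, "claw": 1},
  {"tx": 0, "ty": 0, "tz": 0, "wx": 0, "wy": 0, "wz": 0, "claw": 1},
  {"tx": 0, "ty": 0, "tz": 0, "wx": 0, "wy": 0, "wz": 0, "claw": 1},
])

```text
clock: 22.12
eef_pos: [0.5016, -0.1846, 0.113]
orientation: [3.142, -0.003, 1.327]
force: [3.8, 12.9, 1.3]
gripper_width: 0.112
grip_force: 30.0
```

send_rows([
  {"tx": 0, "ty": 0, "tz": 0, "wx": 0, "wy": 0, "wz": 0, "claw": 1},
  {"tx": 0, "ty": 0, "tz": 0, "wx": 0, "wy": 0, "wz": 0, "claw": 1},
  {"tx": 0, "ty": 0, "tz": 0, "wx": 0, "wy": 0, "wz": 0, "claw": 1},
  {"tx": 0, "ty": 0, "tz": 0, "wx": 0, "wy": 0, "wz": 0, "claw": 1},
  {"tx": 0, "ty": 0, "tz": 0, "wx": 0, "wy": 0, "wz": 0, "claw": 1},
])

```text
clock: 22.75
eef_pos: [0.5016, -0.1846, 0.113]
orientation: [3.141, -0.003, 1.327]
force: [4.1, 13.0, 2.1]
gripper_width: 0.114
grip_force: 30.0
```

Steady at 13.5 N. Holding on.

send_rows([
  {"tx": 0, "ty": 0, "tz": 0, "wx": 0, "wy": 0, "wz": 0, "claw": 1},
  {"tx": 0, "ty": 0, "tz": 0, "wx": 0, "wy": 0, "wz": 0, "claw": 1},
  {"tx": 0, "ty": 0, "tz": 0, "wx": 0, "wy": 0, "wz": 0, "claw": 1},
  {"tx": 0, "ty": 0, "tz": 0, "wx": 0, "wy": 0, "wz": 0, "claw": 1},
  {"tx": 0, "ty": 0, "tz": 0, "wx": 0, "wy": 0, "wz": 0, "claw": 1},
])

```text
clock: 23.38
eef_pos: [0.5015, -0.1847, 0.113]
orientation: [3.141, -0.003, 1.327]
force: [3.0, 13.5, 1.4]
gripper_width: 0.113
grip_force: 30.0
```

send_rows([
  {"tx": 0, "ty": 0, "tz": 0, "wx": 0, "wy": 0, "wz": 0, "claw": 1},
  {"tx": 0, "ty": 0, "tz": 0, "wx": 0, "wy": 0, "wz": 0, "claw": 1},
  {"tx": 0, "ty": 0, "tz": 0, "wx": 0, "wy": 0, "wz": 0, "claw": 1},
  {"tx": 0, "ty": 0, "tz": 0, "wx": 0, "wy": 0, "wz": 0, "claw": 1},
  {"tx": 0, "ty": 0, "tz": 0, "wx": 0, "wy": 0, "wz": 0, "claw": 1},
])

```text
clock: 24.0
eef_pos: [0.5015, -0.1846, 0.1129]
orientation: [3.142, -0.003, 1.327]
force: [4.2, 13.1, 2.0]
gripper_width: 0.111
grip_force: 30.0
```

send_rows([
  {"tx": 0, "ty": 0, "tz": 0, "wx": 0, "wy": 0, "wz": 0, "claw": 1},
  {"tx": 0, "ty": 0, "tz": 0, "wx": 0, "wy": 0, "wz": 0, "claw": 1},
  {"tx": 0, "ty": 0, "tz": 0, "wx": 0, "wy": 0, "wz": 0, "claw": 1},
  {"tx": 0, "ty": 0, "tz": 0, "wx": 0, "wy": 0, "wz": 0, "claw": 1},
  {"tx": 0, "ty": 0, "tz": 0, "wx": 0, "wy": 0, "wz": 0, "claw": 1},
])

```text
clock: 24.62
eef_pos: [0.5016, -0.1846, 0.113]
orientation: [3.141, -0.003, 1.327]
force: [3.5, 13.1, 1.3]
gripper_width: 0.116
grip_force: 30.0
```

send_rows([
  {"tx": 0, "ty": 0, "tz": 0, "wx": 0, "wy": 0, "wz": 0, "claw": 1},
  {"tx": 0, "ty": 0, "tz": 0, "wx": 0, "wy": 0, "wz": 0, "claw": 1},
  {"tx": 0, "ty": 0, "tz": 0, "wx": 0, "wy": 0, "wz": 0, "claw": 1},
  {"tx": 0, "ty": 0, "tz": 0, "wx": 0, "wy": 0, "wz": 0, "claw": 1},
  {"tx": 0, "ty": 0, "tz": 0, "wx": 0, "wy": 0, "wz": 0, "claw": 1},
])

```text
clock: 25.25
eef_pos: [0.5016, -0.1846, 0.113]
orientation: [3.141, -0.003, 1.327]
force: [4.0, 12.0, 0.9]
gripper_width: 0.111
grip_force: 30.0
```

Held for over 4 s at about 13 N. Handing in.

```bash
python3 -c "
from rig import workorder;print(workorder.close_job())"
```

```text
the job is handed in; nothing more can be done
None
```

The blue gusset is standing on the tube's centre line with its foot down, held against the wall plate at about 13 N measured at the wrist (some of it may be drag on the tube) for over 4 s, and still held there when I handed the job in at about 25 s; I did not go near the small gusset, the wire brush or the magnetic square.

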